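Restock the third gap of the gift-box rack

TASK

On the gift-shop counter, start at the end of the rack with the red post and run a fingertip along its white top rail, keeping it touching the rail, over the first and second gaps as far as the third gap, counting every gap whether filled or empty, and not on past the third. Then slide the loose kraft gift box along the counter, by pushing only and never lifting or tipping it, and push it lengthwise into that third gap until it is fully home against the back of the rack. Leave the boxes already in the rack, the candle jar and the cup where they are.

Things in the scene. Friction and masses are not known exactly. Their poses are not given: they have to be found in the camera images.
- rack: fixed wooden divider rack. Origin: footprint centre, on the counter; own x front to back, y along the gaps. Open at top and front (-x, robot's side). 7 dividers 10 mm thick, 46 mm tall, x -45 mm (rounded noses) to +45 mm, make 6 gaps 52 mm wide centred at y +155, +93, +31, -31, -93, -155 mm. Back wall 30 mm tall, inner face x = +45 mm. No floor: boxes slide on the counter
- rail: white top rail of the rack: straight flat bar 382 mm (rack y) x 24 mm x 10 mm lying across all dividers, centred at x = -28 mm in the rack's frame. Origin: centre of its underside, 53 mm above the counter; upper face at 63 mm. Spring cushioned: gives up to 6 mm straight down (1.3 N to start, 0.6 N more per mm, then a hard stop) and springs back; boxes pass under it
- end_red: red post 36 x 28 mm, 88 mm tall with a ball top, fixed at one end of the rack, +y or -y (206 mm from the rack's centre). The gap next to it is the first; the third gap is centred 31 mm from the rack's centre on the red post's side. Origin: centre of its underside
- end_white: white post, the same shape, fixed at the other end of the rack. Origin at the centre of its underside
- box: loose kraft-brown carton, 110 mm long (own x), 44 mm wide (y), 34 mm tall, 0.15 kg, with a white band; origin: centre of its underside. Lies in front of the rack, lengthwise roughly along the rack's x, up to 12 degrees askew, rarely in line with the third gap; mass may differ by 40 percent. Fully home in a gap, its centre is at x = -10 mm and its near end at x = -65 mm in the rack's frame
- stock_blue: blue carton, 110 mm long (own x), 44 mm wide (y), 34 mm tall, 0.15 kg, with a white band; origin: centre of its underside. Already home in the second gap from the rack's +y end or in the gap at the -y end; leave it there
- stock_green: green carton, 110 mm long (own x), 44 mm wide (y), 34 mm tall, 0.15 kg, with a white band; origin: centre of its underside. In the other of those two gaps; leave it there
- candle: glass candle jar with a pale label and a brown wooden lid, 64 mm across, 70 mm tall, standing to one side of the rack's front; leave it. Origin at the centre of its underside
- cup: blue ceramic cup, 70 mm across, 70 mm tall, standing to the other side; leave it. Origin at the centre of its underside

How it is judged (in metres and radians):
On the way, in this order (a step that is already met when the one before it is completed fails the run):
1. a fingertip is on the top rail over the first gap from the red post (contact force between the fingers and rail above 0.2 N and ((y of end_red in the frame of rack above 0 m and y of the grasp point in the frame of rack between 0.139 and 0.171 m) or (y of end_red in the frame of rack below 0 m and y of the grasp point in the frame of rack between -0.171 and -0.139 m))), for 0.05 s.
2. still on the rail, it passes the divider between the first and second gaps (contact force between the fingers and rail above 0.2 N and ((y of end_red in the frame of rack above 0 m and y of the grasp point in the frame of rack between 0.1095 and 0.1385 m) or (y of end_red in the frame of rack below 0 m and y of the grasp point in the frame of rack between -0.1385 and -0.1095 m))), for 0.05 s.
3. still on the rail, it passes over the second gap (contact force between the fingers and rail above 0.2 N and ((y of end_red in the frame of rack above 0 m and y of the grasp point in the frame of rack between 0.077 and 0.109 m) or (y of end_red in the frame of rack below 0 m and y of the grasp point in the frame of rack between -0.109 and -0.077 m))), for 0.05 s.
4. still on the rail, it passes the divider between the second and third gaps (contact force between the fingers and rail above 0.2 N and ((y of end_red in the frame of rack above 0 m and y of the grasp point in the frame of rack between 0.0475 and 0.0765 m) or (y of end_red in the frame of rack below 0 m and y of the grasp point in the frame of rack between -0.0765 and -0.0475 m))), for 0.05 s.
5. still on the rail, it comes over the third gap (contact force between the fingers and rail above 0.2 N and ((y of end_red in the frame of rack above 0 m and y of the grasp point in the frame of rack between 0.015 and 0.047 m) or (y of end_red in the frame of rack below 0 m and y of the grasp point in the frame of rack between -0.047 and -0.015 m))), for 0.05 s.
6. the kraft box is pushed fully home in the third gap (((y of end_red in the frame of rack above 0 m and y of box in the frame of rack between 0.021 and 0.041 m) or (y of end_red in the frame of rack below 0 m and y of box in the frame of rack between -0.041 and -0.021 m)) and x of box in the frame of rack between -0.017 and -0.007 m and angle between the x axis of box and the x axis of rack, either way round below 0.12 rad and height (world z) of box below 0.006 m and angle between box's own z axis and vertical below 0.1 rad), for 0.2 s.
At the end, for the whole second after the job is handed in: Kraft box flat, still and released on the counter in the third gap from the red post: within 10 mm of its centre line, centre 7 to 17 mm before the rack's (home is 10), square within 0.12 rad; racked boxes moved under 15 mm, jar and cup under 20 mm (all of step 6 and linear speed of box below 0.01 m/s and contact force between the fingers and anything else below 0.1 N and distance of each of stock_blue, stock_green from where it was at the start of the episode below 0.015 m and distance of each of candle, cup from where it was at the start of the episode below 0.02 m); the robot touches nothing.
It fails at once if the kraft box is lifted off the counter or tipped over (height (world z) of box above 0.012 m or angle between box's own z axis and vertical above 0.35 rad).
It fails at once if the fingertip runs on along the rail well past the third gap (contact force between the fingers and rail above 0.2 N and ((y of end_red in the frame of rack above 0 m and y of the grasp point in the frame of rack below -0.015 m) or (y of end_red in the frame of rack below 0 m and y of the grasp point in the frame of rack above 0.015 m))).
It fails at once if a boxed item already in the rack is moved more than 15 mm, or the candle jar or the cup more than 20 mm (distance of any of stock_blue, stock_green from where it was at the start of the episode above 0.015 m or distance of any of candle, cup from where it was at the start of the episode above 0.02 m).
It also fails if it takes over 61 s, if anything falls off the work surface, if the arm or the gripper's body presses on something with over 40 N, if the wrist force passes 120 N, or if a joint passes its speed limit or range.

ROBOT

A 6-joint arm with a two-finger parallel gripper is mounted at the origin on the work surface. World frame = base frame: x ahead of the robot, y to its left, z up, the work surface at z = 0. Lengths are in mm, angles in rad, forces in N, time in s.
With the tool pointing down it reaches from about 300 to 850 mm from the base axis. Payload 4.2 kg.
Tool frame: the origin (TCP) lies midway between the tips of the shut fingers; the grasp point (between the pads) lies 19 mm behind it; z points along the fingers, y is the line along which they close (so a half turn about z gives the same grasp; the last joint's range is limited). The gripper opens to 91 mm and grips with 3 to 60 N. Pads are 32 mm wide; open, the fingers measure 118 mm over their backs; the gripper's body (76 mm by 178 mm) begins 60 mm behind the grasp point.
Start: joints at [1.317, 0.32, 1.565, -0, 1.257, -0.02], TCP at [133.215, 559.372, 213.976] pointing down, gripper open.
Joint ranges: [-3.11, 3.11], [-0.84, 2.01], [0.21, 2.61], [-1.34, 4.49], [0.05, 2.63], [-2.56, 2.56]. Speed limits (rad/s): [2.57, 2.57, 3.14, 3.14, 3.14, 3.14].

INTERFACE

Orientations are given as [roll, pitch, yaw] about the fixed x, y, z axes, in that order (R = Rz(yaw) Ry(pitch) Rx(roll)).
In Python, from cell import env, optics, job gives the robot as it stands (env), with the cameras (optics) and the job (job).
- The arm moves only by the tool shift_gripper, called after "Call:" by a JSON object that holds its "api" and its "payload". Schema: {"type":"object","properties":{"segments":{"type":"array","items":{"type":"number"},"minItems":7,"maxItems":56},"grip_force":{"type":"number"},"only":{"type":"string"},"quiet":{"type":"boolean"},"lines":{"type":"string"}},"required":["segments"],"additionalProperties":false}. segments is one flat list of numbers that holds 1 to 8 rows one after another, with no inner brackets; each row has 7 numbers: the finger opening in mm, then dx, dy, dz in a scale on which 1.0 is 0.25 m, then a rotation vector rx, ry, rz in fractions of the full range, 1 being pi/2 rad; each row shifts and turns the commanded pose from where the row before left it, along the tool's axes as they then stand; what a row does not reach is not made up. A row lasts 1/12 s, in which the tool goes at most 41.7 mm and 0.125 rad, less where a joint would pass 70% of its speed; a pose out of reach is approached as far as the arm can. The fingers move at their own pace and stop on an object; grip_force is the grip in N (left out, the last holds). Time passes only in rows, so rows that do not move let the fingers close. The tool returns the time, the measured TCP pose, the force, the opening and the grip force at its end. only (a regular expression) keeps the lines of the reply that match it, lines (a string "A,B") keeps lines A to B, and quiet returns only ok. A shift or turn number past 1, either way, is cut back to 1. Input that does not fit is refused with a message, and nothing moves.
- env.get_state(): the state, without advancing time (a new reading comes with each control period).
- optics.grab_frame(name): name is "scene" or "top"; returns the picture (384x512x3 uint8, red, green, blue); there is no depth.
- optics.camera_info(name): a dict with "K" (3x3 intrinsics, pixels), "dist_coeffs" ([k1, k2, p1, p2, k3] as OpenCV has them; the pictures are not rectified), "T" (4x4, takes a point from camera to world coordinates). Camera axes: x right, y up, looking along -z (the intrinsics and any distortion apply to the point x, -y, -z); pixel columns grow to the right and rows downward; lengths in mm; the calibration is good to about 2 mm. A picture is of the moment at which its call begins. camera_info takes no time and is no camera call.
- job.finish_job(): hands the job in; it is judged then, once.
The state is a dict: "time_s": time; "qpos": joint angles; "joint_velocities": joint speeds; "joint_torque": joint torques, N m; "eef_pos": TCP position; "eef_rot": TCP orientation; "contact_force": force on the tool from outside, world axes, zero at the start; "ft_torque": the same for the moment, N m; "gripper_width": finger opening in mm; "grasp_force": force on a finger pad.
Only numpy, scipy, OpenCV 4.12 (cv2) and the standard library are available. Lean on these libraries where they do the work, as an engineer would, in place of code of your own. Each camera call takes 0.05 s, during which the arm holds its last target. There are 200 camera calls.

## Working session

There is one attempt and no reset: what is moved stays moved. The work goes in short steps, Python scripts to look and compute and a tool call to move; the robot and the scene stay as the last step left them, time stands still between calls to the robot, and variables do not carry over. Pictures are saved under pics/ and viewed, at most 10 in all, crops included, and the job is handed in when it is done.

```bash
ls; mkdir -p pics; python3 - <<'E'
from cell import env, optics, job
import cv2
for n in("scene","top"):
    cv2.imwrite(f"pics/{n}0.png",optics.grab_frame(n)[:,:,::-1])
    c=optics.camera_info(n);print(n,c["K"],c["dist_coeffs"],c["T"])
s=env.get_state();print(s)
E
```

```text
cell.py
pics
scene [[438.57527345   0.         255.46163612]
 [  0.         438.57527345 190.62674773]
 [  0.           0.           1.        ]] [-0.08908564  0.          0.          0.          0.        ] [[-8.03945265e-01 -4.89401469e-01  3.37873073e-01  9.76124314e+02]
 [ 5.94629495e-01 -6.70461974e-01  4.43730216e-01  5.44776417e+02]
 [ 9.36882746e-03  5.57644101e-01  8.30027278e-01  1.05966548e+03]
 [ 0.00000000e+00  0.00000000e+00  0.00000000e+00  1.00000000e+00]]
top [[391.0067253   0.        248.7466626]
 [  0.        391.0067253 188.7956159]
 [  0.          0.          1.       ]] [-0.07032311  0.          0.          0.          0.        ] [[ 3.15127731e-03  9.86722441e-01 -1.62385019e-01  4.69793579e+02]
 [-9.99853237e-01  5.84354513e-03  1.61045786e-02  2.83720583e+01]
 [ 1.68396533e-02  1.62310436e-01  9.86596041e-01  8.59310572e+02]
 [ 0.00000000e+00  0.00000000e+00  0.00000000e+00  1.00000000e+00]]
{'time_s': 0.1, 'qpos': array([ 1.31699863e+00,  3.20268616e-01,  1.56556069e+00, -1.29033520e-05,
        1.25739729e+00, -2.00020983e-02]), 'joint_velocities': array([-0.00136139, -0.00147099, -0.00353779,  0.00017654, -0.0011729 ,
       -0.00148705]), 'joint_torque': array([ 1.05186828e-03, -4.13332415e+01, -2.32510793e+01,  7.28860823e-02,
        4.22318245e-02, -7.37292612e-05]), 'eef_pos': array([133.10194833, 558.91754934, 213.17958568]), 'eef_rot': array([-3.13995879e+00, -2.04143173e-05,  2.90780103e+00]), 'contact_force': array([-0.10220749,  0.32892759, -0.08622822]), 'ft_torque': array([ 0.05464788, -0.0704291 , -0.00698129]), 'grasp_force': 0.0, 'gripper_width': 91.3874574675929}
```

View pics/top0.png

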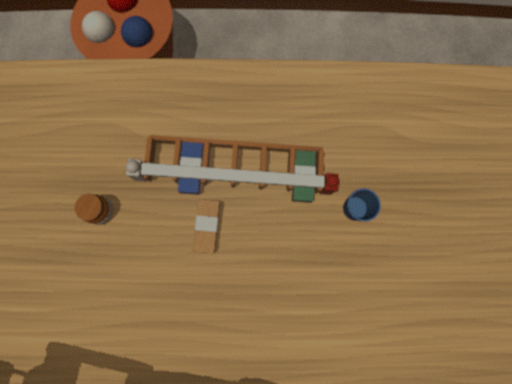

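View pics/scene0.png

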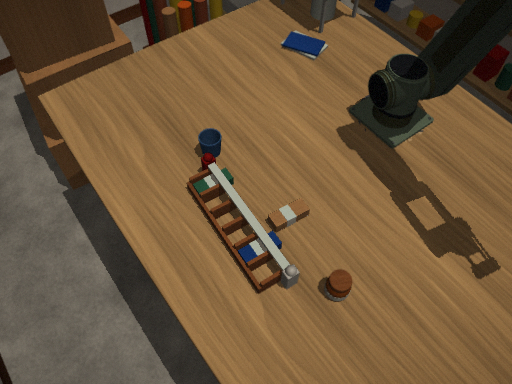

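The top view shows the red post at (331,183), the white post at (134,168), and the rail between them. Green is in gap 1 next to red and blue is in gap 5. The kraft box is at (206,225), the cup at (362,205) and the candle at (92,208). The scene view agrees.

```bash
cat > h.py <<'E'
import numpy as np,cv2
from cell import env, optics, job
def ray(n,px,z):
    c=optics.camera_info(n);K=np.array(c["K"]);T=np.array(c["T"])
    p=cv2.undistortPoints(np.float64(px).reshape(-1,1,2),K,np.array(c["dist_coeffs"])).reshape(-1,2)
    d=np.c_[p[:,0],-p[:,1],-np.ones(len(p))]@T[:3,:3].T;o=T[:3,3]
    return (o+d*((z-o[2])/d[:,2])[:,None])
def blob(m,roi):
    k=np.zeros(m.shape,np.uint8);x0,y0,x1,y1=roi;k[y0:y1,x0:x1]=m[y0:y1,x0:x1]
    n,l,s,c=cv2.connectedComponentsWithStats(k,connectivity=8)
    i=1+np.argmax(s[1:,4]);ys,xs=np.nonzero(l==i);return np.c_[xs,ys].astype(float)
def rect(n,p,z):
    w=ray(n,p,z)[:,:2].astype(np.float32);return w.mean(0),cv2.minAreaRect(w)
E
python3 - <<'E'
from h import *
im=cv2.imread("pics/top0.png");h=cv2.cvtColor(im,cv2.COLOR_BGR2HSV)
for q in [(206,207),(203,245),(206,224),(225,225),(180,225),(206,260),(250,177),(331,183),(300,185)]:print(q,h[q[1],q[0]])
wh=((h[...,1]<70)&(h[...,2]>120)).astype(np.uint8)
for nm,roi,z in(("rail",(144,160,324,192),63),("band",(190,210,222,238),34)):
    p=blob(wh,roi);print(nm,len(p),p.min(0),p.max(0),rect("top",p,z))
red=((h[...,1]>150)&((h[...,0]<6)|(h[...,0]>174))).astype(np.uint8)
p=blob(red,(320,170,345,198));print("red",len(p),p.min(0),p.max(0),ray("top",p,88).mean(0))
cv2.imwrite("pics/crop.png",cv2.resize(im[120:270,70:400],None,fx=2.4,fy=2.4,interpolation=cv2.INTER_CUBIC))
E
```

```text
(206, 207) [ 16 135 149]
(203, 245) [ 16 135 155]
(206, 224) [ 28  20 162]
(225, 225) [ 18 134 147]
(180, 225) [ 17 126 154]
(206, 260) [ 17 126 154]
(250, 177) [ 28  19 161]
(331, 183) [  3 200 116]
(300, 185) [ 26  32 126]
rail 2448 [144. 160.] [323. 187.] (array([632.4534 ,  40.77856], dtype=float32), ((639.1434936523438, 47.15730285644531), (375.54840087890625, 43.73537063598633), 86.3188705444336))
band 323 [195. 216.] [217. 231.] (array([531.4108 , 104.88916], dtype=float32), ((531.5502319335938, 104.93146514892578), (46.02503967285156, 31.12604522705078), 85.58768463134766))
red 184 [325. 174.] [338. 191.] [ 611.20846028 -150.7524075    88.        ]
```

View pics/crop.png

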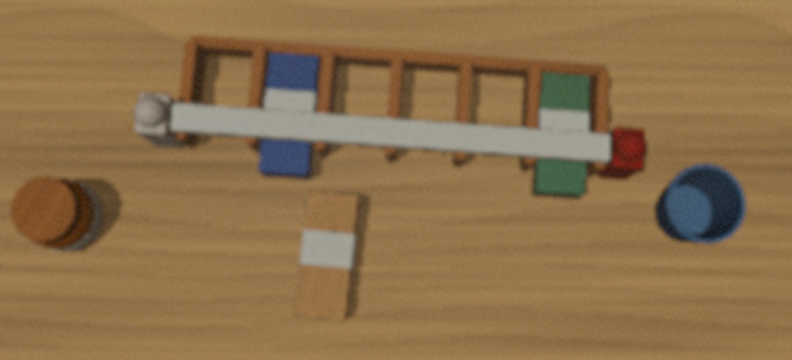

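```bash
python3 - <<'E'
from h import *
im=cv2.imread("pics/top0.png");h=cv2.cvtColor(im,cv2.COLOR_BGR2HSV)
wh=((h[...,1]<70)&(h[...,2]>115))
T=[];B=[]
for x in range(148,320):
    if 174<x<208 or 290<x<318: continue
    ys=np.nonzero(wh[158:192,x])[0]+158
    if 8<len(ys)<15:T.append((x,ys.min()-.5));B.append((x,ys.max()+.5))
T,B=np.array(T),np.array(B);print(len(T))
ft=np.polyfit(*T.T,1);fb=np.polyfit(*B.T,1);mid=(ft+fb)/2;print(ft,fb)
yl=np.arange(120,345);row=[im[int(round(np.polyval(mid,x))),x].tolist() for x in yl]
for x in list(range(138,148))+list(range(318,332)):print(x,row[x-120],end=' ')
L=[(x,np.polyval(mid,x)) for x in (141.9,324.6)]
a,b=ray("top",L,63)[:,:2];print("\nrail ends",a,b,np.linalg.norm(a-b))
w=ray("top",[(233,np.polyval(ft,233)),(233,np.polyval(fb,233))],63);print("width",np.linalg.norm(w[0]-w[1]))
ey=(a-b)/np.linalg.norm(a-b);ex=np.array([ey[1],-ey[0]]);c=(a+b)/2+28*ex
print("rack",c,"yaw",np.arctan2(ex[1],ex[0]))
q=np.array([(309,192),(359,196),(346,319),(297,315)])/2.4+[70,120]-.3
P=ray("top",q,34)[:,:2];print(P,P.mean(0));d=(P[0]+P[1]-P[2]-P[3])/2;print("box len",np.linalg.norm(d),"yaw",np.arctan2(d[1],d[0]))
for nm,v in(("boxc",P.mean(0)),("band",np.array([531.5,104.9]))):print(nm,ex@(v-c),ey@(v-c))
# scene check
im=cv2.imread("pics/scene0.png");h=cv2.cvtColor(im,cv2.COLOR_BGR2HSV)
p=blob(((h[...,1]<70)&(h[...,2]>115)).astype(np.uint8),(276,200,304,226));print("scene band",p.mean(0),len(p),rect("scene",p,34))
p=blob(((h[...,1]<70)&(h[...,2]>115)).astype(np.uint8),(205,160,290,275));print("scene rail",p.min(0),p.max(0),rect("scene",p,63))
E
```

```text
112
[7.06799687e-02 1.52214180e+02] [7.14220011e-02 1.64133520e+02]
138 [63, 74, 82] 139 [53, 65, 72] 140 [63, 72, 76] 141 [106, 116, 118] 142 [141, 152, 153] 143 [150, 161, 162] 144 [150, 161, 162] 145 [152, 161, 162] 146 [149, 160, 160] 147 [150, 161, 161] 318 [149, 160, 161] 319 [150, 161, 163] 320 [147, 158, 161] 321 [148, 161, 162] 322 [149, 163, 164] 323 [137, 150, 152] 324 [90, 103, 110] 325 [36, 48, 72] 326 [21, 30, 79] 327 [23, 36, 98] 328 [24, 33, 105] 329 [28, 41, 113] 330 [17, 28, 115] 331 [28, 39, 122] 
rail ends [642.92015302 238.20700072] [ 617.75417693 -142.62589821] 381.66349479739216
width 25.591749452228875
rack [658.27622993  45.94429836] yaw -0.06598547718150034
[[581.48698085 121.84972055]
 [578.17067155  77.47459614]
 [470.32494123  87.22093238]
 [473.52177981 129.87684619]] [525.87609336 104.10552382]
box len 108.27078788613186 yaw -0.08217119026314447
boxc -135.9470123371819 49.30450430840653
band -130.38773059099836 50.468078436969044
scene band [287.16233766 212.49350649] 154 (array([531.4492 , 105.25496], dtype=float32), ((531.2647094726562, 105.09799194335938), (43.93164825439453, 29.78581428527832), 85.05816650390625))
scene rail [208. 162.] [289. 274.] (array([632.04565,  64.88687], dtype=float32), ((631.541015625, 57.63047790527344), (392.67437744140625, 25.450546264648438), 85.64657592773438))
```

The calibration holds: rail length measures 381.7 mm, width 25.6, and box length 108. The rack is at (658,46) with yaw −0.066, so red is the −y end. I'll close the fingers, align with the rack and move above the first gap.

The manual's scale: shifts go in shares of 0.25 m and turns go in shares of pi/2 rad. Converting my numbers, -26 mm / 250 = -0.104, -22 mm / 250 = -0.088, -0.084 rad / 1.5708 = -0.0535.

Call:
{"api": "shift_gripper", "payload": {"segments": [0,0,0,0,0,0,-0.0535,0,0,0,0,0,0,-0.0535,0,-0.088,-0.104,0,0,0,0,0,-0.088,-0.104,0,0,0,0,0,-0.088,-0.104,0,0,0,0,0,-0.088,-0.104,0,0,0,0,0,-0.088,-0.104,0,0,0,0,0,-0.088,-0.104,0,0,0,0], "grip_force": 10}}

```text
time_s: 0.77
eef_pos: [255.1, 393.4, 213.6]
eef_rot: [-3.141, -0.0, 3.076]
contact_force: [0.8, -0.8, -0.1]
gripper_width: 40.7
grasp_force: 0.0
```

Call:
{"api": "shift_gripper", "payload": {"segments": [0,-0.088,-0.104,0,0,0,0,0,-0.088,-0.104,0,0,0,0,0,-0.088,-0.104,0,0,0,0,0,-0.088,-0.104,0,0,0,0,0,-0.088,-0.104,0,0,0,0,0,-0.088,-0.104,0,0,0,0,0,-0.088,-0.104,0,0,0,0,0,-0.088,-0.104,0,0,0,0]}}

```text
time_s: 1.43
eef_pos: [417.0, 174.3, 213.7]
eef_rot: [-3.142, -0.0, 3.076]
contact_force: [0.3, 1.2, -0.1]
gripper_width: 0.5
grasp_force: 0.0
```

```bash
cat >> h.py <<'E'
C=np.array([658.3,45.9]);yaw=-.066;EX=np.array([np.cos(yaw),np.sin(yaw)]);EY=np.array([-EX[1],EX[0]])
def rk(v):v=np.array(v)[:2]-C;return np.round([EX@v,EY@v],1)
def st():
    s=env.get_state();p=s["eef_pos"];r=s["eef_rot"]
    print("t",round(s["time_s"],2),"rack",rk(p),"z",round(p[2],1),"rpy",np.round(r,3),"F",np.round(s["contact_force"],2),"w",round(s["gripper_width"],1),"q",np.round(s["qpos"],2))
E
python3 -c 'from h import *;st()'
```

```text
t 1.43 rack [-249.2  112.2] z 213.7 rpy [-3.142 -0.     3.076] F [ 0.35  1.24 -0.11] w 0.5 q [ 0.37  0.13  1.83  0.    1.19 -1.13]
```

To row units: -26 mm / 250 = -0.104, -22 mm / 250 = -0.088.

Call:
{"api": "shift_gripper", "payload": {"segments": [0,-0.088,-0.104,0,0,0,0,0,-0.088,-0.104,0,0,0,0,0,-0.088,-0.104,0,0,0,0,0,-0.088,-0.104,0,0,0,0,0,-0.088,-0.104,0,0,0,0,0,-0.088,-0.104,0,0,0,0,0,-0.088,-0.104,0,0,0,0,0,-0.088,-0.104,0,0,0,0], "quiet": true}}

```text
ok
```

Call:
{"api": "shift_gripper", "payload": {"segments": [0,-0.088,-0.104,0.08,0,0,0,0,-0.064,-0.052,0.12,0,0,0,0,0,0,0.14,0,0,0,0,0,0,0.14,0,0,0,0,0,0,0,0,0,0,0,0,0,0,0,0,0,0,0,0,0,0,0,0]}}

```text
time_s: 2.68
eef_pos: [615.0, -84.6, 95.6]
eef_rot: [-3.141, 0.003, 3.076]
contact_force: [0.8, 0.8, -0.1]
gripper_width: 0.7
grasp_force: 0.0
```

```bash
python3 -c 'from h import *;st()'
```

```text
t 2.68 rack [ -34.6 -133.1] z 95.6 rpy [-3.141e+00  3.000e-03  3.076e+00] F [ 0.78  0.79 -0.06] w 0.7 q [-0.16  0.48  1.62  0.    1.03 -1.66]
```

To row units: -24 mm / 250 = -0.096, 15 mm / 250 = 0.06.

Call:
{"api": "shift_gripper", "payload": {"segments": [0,-0.028,-0.096,0,0,0,0,0,0,0,0.06,0,0,0,0,0,0,0.04,0,0,0,0,0,0,0,0,0,0,0,0,0,0,0,0,0,0,0,0,0,0,0,0]}}

```text
time_s: 3.18
eef_pos: [619.9, -108.6, 70.2]
eef_rot: [-3.142, 0.002, 3.076]
contact_force: [0.3, -0.9, 0.5]
gripper_width: 0.3
grasp_force: 0.0
```

```bash
python3 - <<'E'
from h import *
st();cv2.imwrite("pics/t1.png",cv2.resize(optics.grab_frame("top")[120:220,240:380,::-1],None,fx=5,fy=5))
E
```

```text
t 3.18 rack [ -28.1 -156.7] z 70.2 rpy [-3.142e+00  2.000e-03  3.076e+00] F [ 0.29 -0.87  0.53] w 0.3 q [-0.19  0.52  1.63  0.    0.99 -1.7 ]
```

View pics/t1.png

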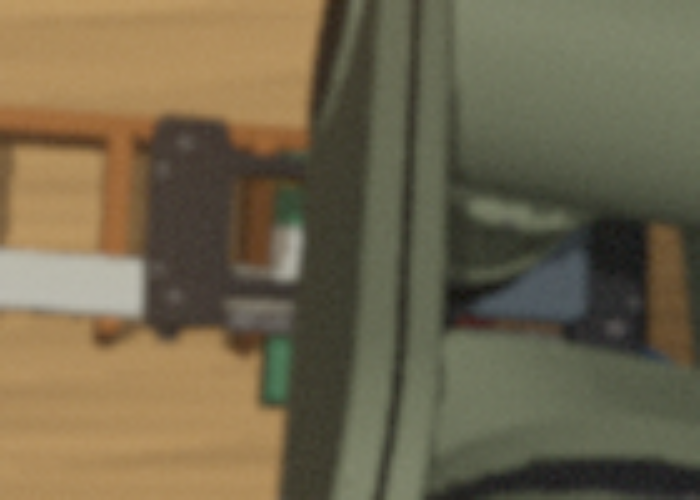

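The picture shows the gripper over the red end (crop ~(300,270)), with the arm hiding the post. This is consistent with the first gap, so I'm descending onto the rail.

To row units: 4 mm / 250 = 0.016, 3 mm / 250 = 0.012.

Call:
{"api": "shift_gripper", "payload": {"segments": [0,0,0,0.016,0,0,0,0,0,0,0.012,0,0,0,0,0,0,0.008,0,0,0,0,0,0,0,0,0,0,0,0,0,0,0,0,0,0,0,0,0,0,0,0]}}

```text
time_s: 3.73
eef_pos: [619.8, -108.8, 60.3]
eef_rot: [3.141, 0.001, 3.076]
contact_force: [2.0, 1.6, 2.6]
gripper_width: 0.5
grasp_force: 1.5
```

```bash
python3 -c 'from h import *;st()'
```

```text
t 3.73 rack [ -28.2 -156.9] z 60.3 rpy [3.141e+00 1.000e-03 3.076e+00] F [2.02 1.63 2.56] w 0.5 q [-0.19  0.53  1.64  0.    0.97 -1.7 ]
```

Contact made: z 60.3, 2.6 N, which matches the spring law. Sliding toward the third gap.

To row units: 8 mm / 250 = 0.032, 0.5 mm / 250 = 0.002.

Call:
{"api": "shift_gripper", "payload": {"segments": [0,0,0.032,0.002,0,0,0,0,0,0.032,0,0,0,0,0,0,0.032,0,0,0,0,0,0,0.032,0,0,0,0,0,0,0.032,0,0,0,0,0,0,0.032,0,0,0,0,0,0,0.032,0,0,0,0,0,0,0.032,0,0,0,0]}}

```text
time_s: 4.4
eef_pos: [623.5, -44.3, 59.4]
eef_rot: [-3.142, -0.0, 3.076]
contact_force: [0.3, -3.1, 2.8]
gripper_width: 0.4
grasp_force: 1.8
```

```bash
python3 -c 'from h import *;st()'
```

```text
t 4.4 rack [-28.8 -92.3] z 59.4 rpy [-3.142 -0.     3.076] F [ 0.28 -3.09  2.82] w 0.4 q [-0.09  0.52  1.65 -0.    0.97 -1.59]
```

To row units: 8 mm / 250 = 0.032, 4 mm / 250 = 0.016.

Call:
{"api": "shift_gripper", "payload": {"segments": [0,0,0.032,0,0,0,0,0,0,0.032,0,0,0,0,0,0,0.032,0,0,0,0,0,0,0.032,0,0,0,0,0,0,0.032,0,0,0,0,0,0,0.032,0,0,0,0,0,0,0.032,0,0,0,0,0,0,0.016,0,0,0,0]}}

```text
time_s: 5.07
eef_pos: [627.5, 15.9, 59.4]
eef_rot: [3.141, -0.0, 3.076]
contact_force: [-0.7, -2.3, 3.6]
gripper_width: 0.7
grasp_force: 1.8
```

Call:
{"api": "shift_gripper", "payload": {"segments": [0,0,0,0,0,0,0,0,0,0,0,0,0,0,0,0,0,0,0,0,0]}}

```text
time_s: 5.32
eef_pos: [627.5, 15.7, 59.4]
eef_rot: [3.14, 0.0, 3.075]
contact_force: [0.1, 1.7, 3.4]
gripper_width: 0.2
grasp_force: 1.8
```

```bash
python3 -c 'from h import *;st()'
```

```text
t 5.32 rack [-28.7 -32.2] z 59.4 rpy [3.14  0.    3.075] F [0.12 1.72 3.43] w 0.2 q [ 0.01  0.53  1.64  0.    0.97 -1.5 ]
```

All five rail steps should be met. Lifting off and going to the left side of the box.

Call:
{"api": "shift_gripper", "payload": {"segments": [0,0,0,-0.08,0,0,0,0,0,0,-0.08,0,0,0,0,0.084,0.108,-0.08,0,0,0,0,0.084,0.108,0,0,0,0,0,0.084,0.108,0,0,0,0,0,0.084,0.108,0,0,0,0,0,0.08,0.108,0,0,0,0,0,0,0,0,0,0,0], "quiet": true}}

```text
ok
```

Call:
{"api": "shift_gripper", "payload": {"segments": [0,0,0,0.08,0,0,0,0,0,0,0.08,0,0,0,0,0,0,0.08,0,0,0,0,0,0,0,0,0,0,0,0,0,0,0,0,0,0,0,0,0,0,0,0]}}

```text
time_s: 6.48
eef_pos: [533.3, 155.9, 60.0]
eef_rot: [3.141, 0.001, 3.075]
contact_force: [0.1, 0.5, -0.6]
gripper_width: 0.4
grasp_force: 0.0
```

```bash
python3 -c 'from h import *;st()'
```

```text
t 6.48 rack [-132.   101.5] z 60.0 rpy [3.141e+00 1.000e-03 3.075e+00] F [ 0.05  0.53 -0.57] w 0.4 q [ 0.26  0.43  1.82 -0.    0.89 -1.24]
```

To row units: 20 mm / 250 = 0.08, 6 mm / 250 = 0.024.

Call:
{"api": "shift_gripper", "payload": {"segments": [0,0,0,0.08,0,0,0,0,0,0,0.08,0,0,0,0,0,0,0.024,0,0,0,0,0,0,0,0,0,0,0,0,-0.02,0,0,0,0,0,0,-0.02,0,0,0,0,0,0,-0.02,0,0,0,0,0,0,-0.02,0,0,0,0]}}

```text
time_s: 7.15
eef_pos: [531.8, 135.8, 14.4]
eef_rot: [3.141, 0.002, 3.076]
contact_force: [0.6, 2.4, 0.4]
gripper_width: 0.3
grasp_force: 1.3
```

Call:
{"api": "shift_gripper", "payload": {"segments": [0,0,-0.02,0,0,0,0,0,0,-0.02,0,0,0,0,0,0,-0.02,0,0,0,0,0,0,-0.02,0,0,0,0,0,0,-0.02,0,0,0,0,0,0,-0.02,0,0,0,0,0,0,-0.02,0,0,0,0,0,0,-0.02,0,0,0,0]}}

```text
time_s: 7.82
eef_pos: [528.6, 95.9, 13.4]
eef_rot: [3.141, 0.0, 3.076]
contact_force: [-0.6, 2.3, 0.7]
gripper_width: 0.3
grasp_force: 0.8
```

Call:
{"api": "shift_gripper", "payload": {"segments": [0,0,-0.02,0,0,0,0,0,0,-0.02,0,0,0,0,0,0,-0.02,0,0,0,0,0,0,-0.02,0,0,0,0,0,0,-0.02,0,0,0,0,0,0,-0.008,0,0,0,0,0,0,0,0,0,0,0,0,0,0,0,0,0,0]}}

```text
time_s: 8.48
eef_pos: [526.6, 69.1, 13.2]
eef_rot: [-3.141, -0.001, 3.076]
contact_force: [-0.3, 0.5, -0.1]
gripper_width: 0.5
grasp_force: 0.0
```

```bash
python3 - <<'E'
from h import *
st()
for n,(x0,y0,x1,y1) in(("top",(150,120,350,270)),("scene",(170,130,370,280))):
    im=optics.grab_frame(n);cv2.imwrite(f"pics/{n}2full.png",im[:,:,::-1])
a=cv2.imread("pics/top2full.png")[120:270,140:340];b=cv2.imread("pics/scene2full.png")[130:280,170:370]
cv2.imwrite("pics/both2.png",cv2.resize(np.vstack([a,b]),None,fx=2,fy=2,interpolation=cv2.INTER_CUBIC))
E
```

```text
t 8.48 rack [-133.    14.4] z 13.2 rpy [-3.141e+00 -1.000e-03  3.076e+00] F [-0.27  0.55 -0.06] w 0.5 q [ 0.11  0.46  1.92 -0.    0.76 -1.4 ]
```

View pics/both2.png

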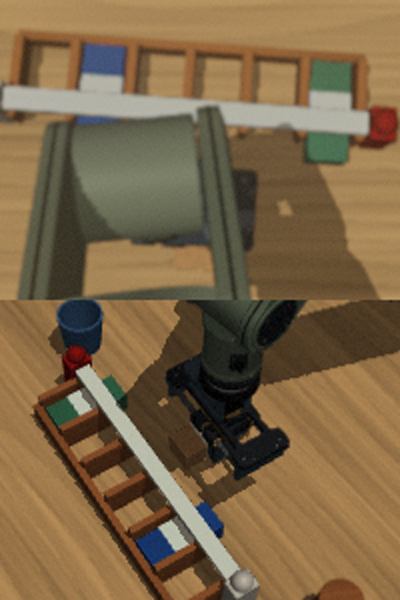

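The arm hides the box in both views. The kraft end is visible at scene ~(185,445) in the composite. I'm backing off and swinging clear to measure.

To row units: -40 mm / 250 = -0.16, 20 mm / 250 = 0.08.

Call:
{"api": "shift_gripper", "payload": {"segments": [0,0,0.08,0,0,0,0,0,0,0,-0.16,0,0,0,0,0,0,-0.16,0,0,0,0,0,0,-0.16,0,0,0,0,0.04,0.16,0,0,0,0,0,0.04,0.16,0,0,0,0,0,0.04,0.16,0,0,0,0,0,0.04,0.16,0,0,0,0]}}

```text
time_s: 9.25
eef_pos: [498.2, 253.2, 133.8]
eef_rot: [3.141, 0.001, 3.075]
contact_force: [0.8, -0.1, -0.1]
gripper_width: 0.4
grasp_force: 0.0
```

Call:
{"api": "shift_gripper", "payload": {"segments": [0,0.04,0.16,0,0,0,0,0,0,0,0,0,0,0]}}

```text
time_s: 9.42
eef_pos: [490.1, 298.9, 133.4]
eef_rot: [3.138, 0.0, 3.082]
contact_force: [0.1, -0.9, 0.4]
gripper_width: 0.3
grasp_force: 0.0
```

```bash
cat >> h.py <<'E'
def bandpose():
    for n,roi in(("top",(195,205,330,260)),("scene",(215,160,310,240))):
        im=optics.grab_frame(n);cv2.imwrite(f"pics/{n}_last.png",im[:,:,::-1]);h=cv2.cvtColor(im,cv2.COLOR_RGB2HSV)
        x0,y0,x1,y1=roi;m=((h[...,1]<70)&(h[...,2]>120)).astype(np.uint8)
        k=np.zeros_like(m);k[y0:y1,x0:x1]=m[y0:y1,x0:x1]
        N,l,s,c=cv2.connectedComponentsWithStats(k)
        for i in range(1,N):
            if s[i,4]<60:continue
            ys,xs=np.nonzero(l==i);w=ray(n,np.c_[xs,ys],34)[:,:2];r=cv2.minAreaRect(w.astype(np.float32))
            print(n,s[i],"rack",rk(w.mean(0)),"size",np.round(r[1],1),"ang",round(r[2],1),"(square to rack = 86.2)")
E
python3 -c 'from h import *;st();bandpose()'
```

```text
t 9.42 rack [-184.6  241.4] z 133.4 rpy [3.138 0.    3.082] F [ 0.14 -0.9   0.42] w 0.3 q [ 0.53  0.38  1.69  0.    1.07 -0.99]
top [227 218  23  16 331] rack [-130.6  -17.5] size [46.7 31.2] ang 85.9 (square to rack = 86.2)
scene [215 164  57  76 711] rack [-37.  -40.5] size [293.5  23.6] ang 86.1 (square to rack = 86.2)
scene [266 188  17  15 143] rack [-130.8  -16.6] size [45.4 29.3] ang 86.2 (square to rack = 86.2)
```

View pics/top_last.png

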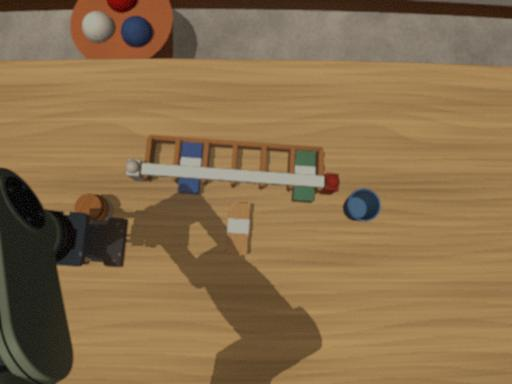

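The box is now clear at pixel (238,226), rack (−130.7,−17) in both views and square. It needs 14 mm more. I'll also check the stock bands against the rack frame.

To row units: -35 mm / 250 = -0.14, -31 mm / 250 = -0.124.

```bash
python3 - <<'E'
from h import *
im=cv2.imread("pics/top_last.png");h=cv2.cvtColor(im,cv2.COLOR_BGR2HSV)
for nm,lo,hi,roi in(("blue",100,130,(170,184,210,196)),("green",60,95,(285,188,325,204))):
    p=blob(((h[...,0]>lo)&(h[...,0]<hi)&(h[...,1]>90)).astype(np.uint8),roi);w=ray("top",p,34)
    print(nm,len(p),np.array([rk(v) for v in w]).mean(0),np.array([rk(v) for v in w]).min(0))
E
```

```text
blue 82 [-55.32439024  84.79390244] [-65.8  73.9]
```

Call:
{"api": "shift_gripper", "payload": {"segments": [0,-0.036,-0.14,0,0,0,0,0,-0.036,-0.14,0,0,0,0,0,-0.036,-0.14,0,0,0,0,0,-0.036,-0.14,0,0,0,0,0,-0.036,-0.14,0,0,0,0,0,-0.028,-0.124,0,0,0,0,0,0,0,0,0,0,0,0,0,0,0,0,0,0]}}

```text
time_s: 10.18
eef_pos: [529.5, 80.4, 133.4]
eef_rot: [-3.141, -0.001, 3.071]
contact_force: [-0.6, 1.1, -0.3]
gripper_width: 0.5
grasp_force: 0.0
```

```bash
python3 -c 'from h import *;st()'
```

```text
t 10.18 rack [-130.8   25.9] z 133.4 rpy [-3.141e+00 -1.000e-03  3.071e+00] F [-0.58  1.07 -0.31] w 0.5 q [ 0.13  0.32  1.78 -0.    1.04 -1.37]Traceback (most recent call last):
  File "<stdin>", line 4, in <module>
  File "h.py", line 11, in blob
    i=1+np.argmax(s[1:,4]);ys,xs=np.nonzero(l==i);return np.c_[xs,ys].astype(float)
        ~~~~~~~~~^^^^^^^^^
    return _wrapfunc(a, 'argmax', axis=axis, out=out, **kwds)
    return bound(*args, **kwds)
ValueError: attempt to get argmax of an empty sequence
```

```bash
python3 - <<'E'
from h import *
im=cv2.imread("pics/top_last.png");h=cv2.cvtColor(im,cv2.COLOR_BGR2HSV)
print(h[198,304],h[190,189])
for nm,lo,hi,roi in(("blue",100,130,(165,186,215,200)),("green",40,99,(280,190,325,206))):
    p=blob(((h[...,0]>lo)&(h[...,0]<hi)&(h[...,1]>60)).astype(np.uint8),roi)
    w=np.array([rk(v) for v in ray("top",p,34)]);print(nm,len(p),w.min(0),w.max(0),w.mean(0))
sc=((h[...,1]<75)&(h[...,2]>105)).astype(np.uint8)
for nm,roi in(("blueband",(170,155,212,166)),("greenband",(288,160,322,175))):
    p=blob(sc,roi);w=np.array([rk(v) for v in ray("top",p,34)]);print(nm,len(p),w.min(0),w.max(0),w.mean(0))
# divider sides at counter-top height, row well behind the rail
for y in (149,152):
    print(y,[(x,int(h[y,x,0]),int(h[y,x,1]),int(h[y,x,2])) for x in range(228,272)])
E
```

```text
[ 65  77 109] [120  62  74]
blue 111 [-66.   73.4] [-52.3 114.3] [-58.9         91.68378378]
green 225 [ -67.8 -172.9] [ -43.2 -129.3] [ -55.47022222 -151.34666667]
blueband 214 [-10.8  72. ] [ 11.9 138.9] [ 0.9271028  97.81775701]
greenband 253 [ -12.1 -177.3] [  20.5 -116.6] [   1.08695652 -149.44545455]
149 [(228, 17, 125, 159), (229, 17, 125, 159), (230, 18, 123, 156), (231, 17, 124, 154), (232, 16, 133, 150), (233, 15, 144, 147), (234, 14, 155, 146), (235, 14, 159, 146), (236, 13, 161, 136), (237, 13, 146, 117), (238, 15, 138, 98), (239, 17, 129, 99), (240, 16, 124, 99), (241, 17, 128, 98), (242, 16, 126, 109), (243, 18, 133, 125), (244, 16, 128, 134), (245, 17, 133, 130), (246, 15, 130, 129), (247, 16, 127, 129), (248, 16, 129, 123), (249, 16, 137, 119), (250, 16, 133, 119), (251, 15, 135, 115), (252, 16, 137, 112), (253, 17, 138, 111), (254, 16, 135, 108), (255, 16, 133, 107), (256, 16, 135, 102), (257, 15, 135, 102), (258, 16, 135, 98), (259, 15, 142, 95), (260, 14, 141, 101), (261, 14, 158, 113), (262, 14, 158, 134), (263, 14, 162, 143), (264, 13, 163, 144), (265, 14, 158, 1
[... 354 characters left out ...]
, 106), (239, 17, 131, 107), (240, 16, 122, 109), (241, 15, 124, 109), (242, 17, 127, 124), (243, 17, 127, 148), (244, 17, 118, 164), (245, 18, 123, 162), (246, 17, 125, 163), (247, 17, 120, 163), (248, 18, 122, 165), (249, 17, 118, 167), (250, 18, 126, 164), (251, 17, 123, 164), (252, 18, 124, 164), (253, 18, 120, 163), (254, 17, 124, 162), (255, 17, 121, 165), (256, 17, 121, 164), (257, 17, 120, 166), (258, 18, 129, 162), (259, 17, 126, 158), (260, 17, 133, 146), (261, 15, 144, 135), (262, 13, 160, 139), (263, 14, 161, 144), (264, 13, 154, 146), (265, 14, 157, 138), (266, 15, 147, 123), (267, 16, 129, 107), (268, 15, 123, 110), (269, 17, 123, 120), (270, 18, 124, 148), (271, 17, 127, 156)]
```

```bash
python3 - <<'E'
from h import *
for v in ray("top",[(234.6,152),(263.6,152)],46):print(rk(v))
E
```

```text
[25.   1.4]
[ 29.6 -60.6]
```

Call:
{"api": "shift_gripper", "payload": {"segments": [0,0.008,0.036,0.14,0,0,0,0,0,0,0.14,0,0,0,0,0,0,0.14,0,0,0,0,0,0,0.056,0,0,0,0,0,0,0,0,0,0,0,0,0,0,0,0,0]}}

```text
time_s: 10.68
eef_pos: [527.9, 92.8, 14.1]
eef_rot: [-3.141, -0.002, 3.076]
contact_force: [1.5, -0.7, 0.6]
gripper_width: 0.7
grasp_force: 0.0
```

```bash
python3 -c 'from h import *;st()'
```

```text
t 10.68 rack [-133.2   38.2] z 14.1 rpy [-3.141e+00 -2.000e-03  3.076e+00] F [ 1.47 -0.73  0.59] w 0.7 q [ 0.15  0.47  1.91  0.    0.76 -1.35]
```

To row units: -5 mm / 250 = -0.02, -2 mm / 250 = -0.008.

Call:
{"api": "shift_gripper", "payload": {"segments": [0,0,-0.02,0,0,0,0,0,0,-0.02,0,0,0,0,0,0,-0.02,0,0,0,0,0,0,-0.02,0,0,0,0,0,0,-0.02,0,0,0,0,0,0,-0.02,0,0,0,0,0,0,-0.02,0,0,0,0,0,0,-0.008,0,0,0,0]}}

```text
time_s: 11.35
eef_pos: [526.1, 54.8, 14.7]
eef_rot: [3.141, 0.001, 3.075]
contact_force: [0.6, 1.9, 1.6]
gripper_width: 0.4
grasp_force: 0.8
```

Call:
{"api": "shift_gripper", "payload": {"segments": [0,0,0,0,0,0,0,0,0,0,0,0,0,0]}}

```text
time_s: 11.52
eef_pos: [525.7, 55.2, 14.3]
eef_rot: [-3.141, -0.0, 3.076]
contact_force: [-0.3, -0.5, 0.0]
gripper_width: 0.4
grasp_force: 0.0
```

```bash
python3 -c 'from h import *;st()'
```

```text
t 11.52 rack [-132.9    0.5] z 14.3 rpy [-3.141 -0.     3.076] F [-0.31 -0.46  0.03] w 0.4 q [ 0.08  0.46  1.93 -0.    0.75 -1.42]
```

To row units: -40 mm / 250 = -0.16, 20 mm / 250 = 0.08.

Call:
{"api": "shift_gripper", "payload": {"segments": [0,0,0.08,0,0,0,0,0,0,0,-0.16,0,0,0,0,0,0,-0.16,0,0,0,0,0,0,-0.16,0,0,0,0,0.04,0.16,0,0,0,0,0,0.04,0.16,0,0,0,0,0,0.04,0.16,0,0,0,0,0,0.04,0.16,0,0,0,0], "quiet": true}}

```text
ok
```

Call:
{"api": "shift_gripper", "payload": {"segments": [0,0.04,0.16,0,0,0,0,0,0,0,0,0,0,0,0,0,0,0,0,0,0], "quiet": true}}

```text
ok
```

```bash
python3 -c 'from h import *;st();bandpose()'
```

```text
t 12.43 rack [-183.7  222.5] z 134.0 rpy [-3.141 -0.     3.08 ] F [-0.15 -0.02  0.05] w 0.4 q [ 0.5   0.37  1.71 -0.    1.07 -1.01]
top [233 219  24  16 332] rack [-131.   -30.8] size [47.7 31. ] ang 86.7 (square to rack = 86.2)
scene [215 164  57  76 709] rack [-37.1 -40.1] size [293.5  23.4] ang 86.2 (square to rack = 86.2)
scene [263 184  17  16 140] rack [-131.   -30.4] size [44.2 29.8] ang 86.2 (square to rack = 86.2)
```

Box is lined up at (−131,−30.6) and square. Going behind its near end, fingers slightly open for two contact points.

To row units: -36 mm / 250 = -0.144, 12 mm / 250 = 0.048.

Call:
{"api": "shift_gripper", "payload": {"segments": [16,0.048,-0.144,0,0,0,0,16,0.048,-0.144,0,0,0,0,16,0.048,-0.144,0,0,0,0,16,0.028,-0.144,0,0,0,0,16,0,-0.144,0,0,0,0,16,0,-0.144,0,0,0,0,16,0,-0.144,0,0,0,0,16,0,0,0,0,0,0], "quiet": true}}

```text
ok
```

Call:
{"api": "shift_gripper", "payload": {"segments": [16,0,0,0.08,0,0,0,16,0,0,0.08,0,0,0,16,0,0,0,0,0,0,16,0,0,0,0,0,0]}}

```text
time_s: 13.53
eef_pos: [430.1, 29.0, 94.0]
eef_rot: [-3.141, -0.002, 3.074]
contact_force: [0.2, 0.2, -0.6]
gripper_width: 15.9
grasp_force: 0.0
```

```bash
python3 -c 'from h import *;st()'
```

```text
t 13.53 rack [-226.6  -31.9] z 94.0 rpy [-3.141e+00 -2.000e-03  3.074e+00] F [ 0.19  0.18 -0.59] w 15.9 q [ 0.04  0.22  2.05  0.    0.87 -1.46]
```

To row units: 30 mm / 250 = 0.12, 20 mm / 250 = 0.08.

Call:
{"api": "shift_gripper", "payload": {"segments": [16,0,0.004,0.12,0,0,0,16,0,0,0.12,0,0,0,16,0,0,0.08,0,0,0,16,0,0,0,0,0,0,16,-0.024,0,0,0,0,0,16,-0.024,0,0,0,0,0,16,-0.024,0,0,0,0,0,16,-0.024,0,0,0,0,0]}}

```text
time_s: 14.2
eef_pos: [456.8, 29.1, 15.9]
eef_rot: [3.141, 0.003, 3.076]
contact_force: [-1.2, -0.8, 0.9]
gripper_width: 16.2
grasp_force: 0.6
```

Call:
{"api": "shift_gripper", "payload": {"segments": [16,-0.024,0,0,0,0,0,16,-0.024,0,0,0,0,0,16,-0.024,0,0,0,0,0,16,-0.024,0,0,0,0,0,16,-0.024,0,0,0,0,0,16,-0.024,0,0,0,0,0,16,-0.024,0,0,0,0,0,16,-0.024,0,0,0,0,0]}}

```text
time_s: 14.87
eef_pos: [503.5, 25.9, 14.3]
eef_rot: [3.142, -0.0, 3.076]
contact_force: [-0.7, 0.9, 0.9]
gripper_width: 15.8
grasp_force: 0.6
```

```bash
python3 -c 'from h import *;st()'
```

```text
t 14.87 rack [-153.2  -30.2] z 14.3 rpy [ 3.142 -0.     3.076] F [-0.72  0.89  0.87] w 15.8 q [ 0.03  0.43  1.99  0.    0.73 -1.48]
```

To row units: -6 mm / 250 = -0.024.

Call:
{"api": "shift_gripper", "payload": {"segments": [16,-0.024,0,0,0,0,0,16,-0.024,0,0,0,0,0,16,-0.024,0,0,0,0,0,16,-0.024,0,0,0,0,0,16,-0.024,0,0,0,0,0,16,-0.024,0,0,0,0,0,16,-0.024,0,0,0,0,0,16,-0.024,0,0,0,0,0]}}

```text
time_s: 15.53
eef_pos: [551.5, 22.7, 14.4]
eef_rot: [3.141, 0.0, 3.076]
contact_force: [-0.1, -0.2, -0.9]
gripper_width: 15.8
grasp_force: 0.3
```

Call:
{"api": "shift_gripper", "payload": {"segments": [16,-0.02,0,0,0,0,0,16,-0.016,0,0,0,0,0,16,-0.012,0,0,0,0,0,16,0,0,0,0,0,0]}}

```text
time_s: 15.87
eef_pos: [563.7, 22.0, 14.5]
eef_rot: [3.141, 0.001, 3.076]
contact_force: [0.5, -0.4, -0.4]
gripper_width: 16.1
grasp_force: 0.0
```

```bash
python3 -c 'from h import *;st()'
```

```text
t 15.87 rack [-92.8 -30.1] z 14.5 rpy [3.141e+00 1.000e-03 3.076e+00] F [ 0.49 -0.42 -0.38] w 16.1 q [ 0.02  0.5   1.85  0.    0.8  -1.49]
```

Nearly home. Small steps until the back wall pushes back.

To row units: -3 mm / 250 = -0.012, -2 mm / 250 = -0.008.

Call:
{"api": "shift_gripper", "payload": {"segments": [16,-0.012,0,0,0,0,0,16,-0.012,0,0,0,0,0,16,-0.008,0,0,0,0,0,16,-0.008,0,0,0,0,0,16,0,0,0,0,0,0]}}

```text
time_s: 16.28
eef_pos: [573.4, 21.3, 14.5]
eef_rot: [3.141, 0.001, 3.076]
contact_force: [0.3, -0.2, 0.9]
gripper_width: 15.8
grasp_force: 0.0
```

Call:
{"api": "shift_gripper", "payload": {"segments": [16,-0.006,0,0,0,0,0,16,-0.006,0,0,0,0,0,16,0,0,0,0,0,0]}}

```text
time_s: 16.53
eef_pos: [573.7, 21.2, 14.3]
eef_rot: [-3.142, -0.005, 3.076]
contact_force: [-4.7, -0.4, 3.7]
gripper_width: 16.2
grasp_force: 2.6
```

```bash
python3 -c 'from h import *;st()'
```

```text
t 16.53 rack [-82.8 -30.2] z 14.3 rpy [-3.142 -0.005  3.076] F [-4.73 -0.43  3.73] w 16.2 q [ 0.02  0.51  1.82  0.    0.81 -1.49]
```

To row units: -1.5 mm / 250 = -0.006.

Call:
{"api": "shift_gripper", "payload": {"segments": [16,-0.006,0,0,0,0,0,16,0,0,0,0,0,0,16,0,0,0,0,0,0]}}

```text
time_s: 16.78
eef_pos: [573.7, 21.2, 14.2]
eef_rot: [-3.141, -0.008, 3.076]
contact_force: [-8.0, 1.2, 4.9]
gripper_width: 16.1
grasp_force: 4.0
```

Call:
{"api": "shift_gripper", "payload": {"segments": [16,0.048,0,0,0,0,0,16,0.08,0,0,0,0,0,16,0,0,-0.16,0,0,0,16,0,0,-0.16,0,0,0,16,0,0,-0.16,0,0,0,16,0.048,0.16,0,0,0,0,16,0.048,0.16,0,0,0,0,16,0.048,0.16,0,0,0,0], "quiet": true}}

```text
ok
```

Call:
{"api": "shift_gripper", "payload": {"segments": [16,0.048,0.16,0,0,0,0,16,0.048,0.16,0,0,0,0,16,0.048,0.16,0,0,0,0,16,0,0,0,0,0,0,16,0,0,0,0,0,0]}}

```text
time_s: 17.87
eef_pos: [489.1, 268.8, 134.5]
eef_rot: [3.141, 0.001, 3.08]
contact_force: [-0.1, 0.1, -0.2]
gripper_width: 15.8
grasp_force: 0.0
```

```bash
python3 - <<'E'
from h import *
st();f=[optics.grab_frame(n)[:,:,::-1] for n in("top","scene")]
cv2.imwrite("pics/fin.png",cv2.resize(np.vstack([f[0][120:245,130:380],f[1][130:300,170:420]]),None,fx=2,fy=2,interpolation=cv2.INTER_CUBIC))
im=f[0];h=cv2.cvtColor(np.ascontiguousarray(im),cv2.COLOR_BGR2HSV)
m=((h[...,1]<75)&(h[...,2]>105)).astype(np.uint8)
p=blob(m,(236,155,266,171));w=np.array([rk(v) for v in ray("top",p,34)]);print(len(p),w.min(0),w.max(0))
E
```

```text
t 17.87 rack [-183.5  211.2] z 134.5 rpy [3.141e+00 1.000e-03 3.080e+00] F [-0.08  0.1  -0.16] w 15.8 q [ 0.48  0.35  1.72 -0.    1.06 -1.03]
225 [-11.5 -53.6] [11.5 -4. ]
```

View pics/fin.png

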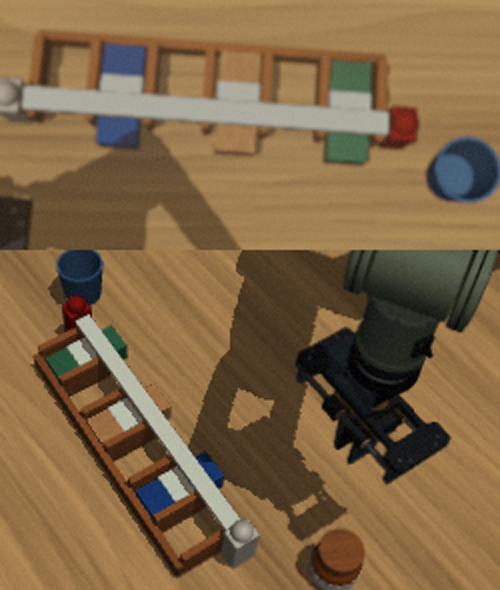

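The kraft box sits in the third gap from red, at composite (238,100). Its near end is level with the blue and green boxes, it stalled at 8 N against the back wall, and nothing else has moved.

```bash
python3 -c 'from cell import env, optics, job;print(job.finish_job())'
```

```text
the job is handed in; nothing more can be done
None
```

I ran the fingertip along the rail from the red end to the third gap, pushed the kraft box home against the back of that gap, and handed the job in at about 18 s; no verdict came back.

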